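Pack a press ingot down the loading tube with the tamping rod

TASK

Drop the loose ceramic ingot into the loading tube, then take the tamping rod from its stand and pack the ingot gently down, pushing the one already in the tube ahead of it, until both bottom out; lean on the rod with about 15 N for a second so that they sit firmly, but never press with more than 25 N, because the ceramic chips. Then stand the rod back in its stand and let go, leaving the other things on the counter where they are.

Things in the scene. Friction and masses are not known exactly. Their poses are not given: they have to be found in the camera images.
- loading_tube: The taller of the two tubes: an upright bright aluminium tube, 28 mm outside, on a square dark steel foot 86x86x8 mm, fixed to the counter. Origin at the centre of the foot's underside; the tube's axis is its z. One ingot like the loose one is already in it and cannot come out. It drags: about 5 N slides it down, and it stays where it is left.
- tube_mouth (a point): Centre of the loading tube's mouth, on its axis in the plane of the rim, 128 mm above the counter. The rim is 41 mm in diameter outside; inside, the mouth narrows from about 34 mm to the 21 mm bore over the top 14 mm. The loaded ingot's top starts 66 to 86 mm above the counter.
- tube_inside (a point): A point inside on the tube's axis 60 mm above the counter. The loaded ingot goes down 20 to 28 mm to a cushion on a stop; the stop is set differently each time, unmeasured: once bottomed, the loaded ingot's top is 46 to 58 mm above the counter and the new ingot's top 80 to 92 mm. The cushion gives 1 mm for each 6 N (at most 6 mm) and springs back.
- ingot: The loose white ceramic press ingot, a cylinder 18 mm in diameter and 34 mm tall with small chamfers, about 30 g, standing on the counter. Origin at the centre of its underside, z up along its axis.
- rod: Tamping rod, 145 mm long, about 100 g, upright in its stand. Origin at the centre of the underside of its foot (working end), z along the rod to the handle. White foot 16 mm in diameter, 12 mm high; steel shaft 10 mm; black flange 28 mm in diameter 70 to 75 mm above the foot's underside; above it a round black handle, 16 mm, from 75 to 145 mm, to be gripped from above.
- rod_stand: Rod stand, fixed: a short grey upright sleeve, 29 mm outside, on a round grey foot 72 mm in diameter. Origin at the centre of the foot's underside; z up along the sleeve. The sleeve's bore is 22 mm in diameter, its floor 8 mm above the counter (the rod's foot rests there), its flared rim (40 mm outside) 54 mm above the counter.
- stand_mouth (a point): Centre of the rod stand's mouth, in the plane of its rim, 54 mm above the counter, on the sleeve's axis.
- plaster_arch: Bystander: white plaster dental arch model, 50x61x31 mm, loose. Origin at the centre of its underside.
- wax_jar: Bystander: small round jar of pink wax with a black lid, 42 mm in diameter, 36 mm tall, loose. Origin at the centre of its underside.
- dropper_bottle: Bystander: small brown bottle with a black dropper cap, 33 mm in diameter, 102 mm tall, loose. Origin at the centre of its underside.
There are look-alikes about, which are no part of the job. What is shaped like the rod but orange is not meant. Of the things shaped like the ingot, the white one is meant.

How it is judged:
On the way, in this order (a step that is already met when the one before it is completed fails the run):
1. the ingot is let go in the bore of the loading tube, on top of the loaded one (horizontal distance between ingot and tube_mouth below 0.004 m and angle between ingot's own z axis and vertical below 0.2 rad and z of ingot in the frame of loading_tube below 0.092 m and contact force between the fingers and ingot below 0.1 N and linear speed of ingot below 0.02 m/s), for 0.2 s.
2. the rod has packed the ingots to the bottom and presses on the ingot with more than 10 N for half a second (horizontal distance between ingot and tube_mouth below 0.004 m and angle between ingot's own z axis and vertical below 0.2 rad and z of ingot in the frame of loading_tube below 0.061 m and contact force between rod and ingot above 10 N), for 0.5 s.
At the end, for the whole second after the job is handed in: The ingot lies at rest in the bore, its axis within 4 mm of the tube's and within 0.2 rad of upright, its underside less than 61 mm above the counter; the rod stands released and at rest in its stand, foot within 5 mm of the sleeve's axis and of the sleeve's floor, within 0.2 rad of upright (horizontal distance between ingot and tube_mouth below 0.004 m and angle between each of ingot, rod's own z axis and vertical below 0.2 rad and z of ingot in the frame of loading_tube below 0.061 m and linear speed of each of ingot, rod below 0.02 m/s and horizontal distance between rod and stand_mouth below 0.005 m and z of rod in the frame of rod_stand between 0.004 and 0.013 m and contact force between the fingers and rod below 0.1 N); the robot touches nothing.
It fails at once if the rod presses on the ingot with more than 25 N (contact force between rod and ingot above 25 N).
It fails at once if the rod is driven against the loading tube with more than 25 N (contact force between rod and loading_tube above 25 N).
It fails at once if the arm or fingers press on the loading tube with more than 25 N (contact force between any of the fingers, the arm and loading_tube above 25 N).
It fails at once if a bystander is moved more than 20 mm (distance of any of plaster_arch, wax_jar, dropper_bottle from where it was at the start of the episode above 0.02 m).
It also fails if it takes over 70 s, if anything falls off the work surface, if the arm or the gripper's body presses on something with over 40 N, if the wrist force passes 120 N, or if a joint passes its speed limit or range.

ROBOT

A 6-joint arm with a two-finger parallel gripper is mounted at the origin on a cart in front of the work surface, level with it; the furniture and walls round the work are solid. World frame = base frame: x ahead of the robot, y to its left, z up, the work surface at z = 0. Lengths are in m, angles in rad, forces in N, time in s.
With the tool pointing down it reaches from about 0.375 to 0.975 m from the base axis. Payload 3.8 kg.
Tool frame: the origin (TCP) lies midway between the tips of the shut fingers; the grasp point (between the pads) lies 19 mm behind it; z points along the fingers, y is the line along which they close (so a half turn about z gives the same grasp; the last joint's range is limited). The gripper opens to 85 mm and grips with 20 to 120 N. Pads are 22 mm wide; open, the fingers measure 114 mm over their backs; the gripper's body (76 mm by 85 mm) begins 54 mm behind the grasp point. The pads swing forward as they close: fully open they stand 13 mm farther back than shut.
Start: joints at [1.074, 0.264, 1.604, -0, 1.274, -0.037], TCP at [0.3, 0.605, 0.231] pointing down, gripper open.
Joint ranges: [-2.63, 2.63], [-0.94, 2.18], [0.31, 2.57], [-1.31, 4.45], [0, 2.66], [-2.55, 2.55]. Speed limits (rad/s): [2.57, 2.57, 3.14, 3.14, 3.14, 3.14].

INTERFACE

Orientations are given as a rotation vector (axis times angle).
In Python, from workcell import status, read_camera, workorder, masks_of gives the robot as it stands.
- The arm moves only by the tool drive_tool, never from a script. Its argument "rows" is a list of rows, each a list of 7 numbers: the turn, a rotation vector about the tool's x, y, z in degrees, then the shift along the tool's x, y, z in m, then the opening, from 0 (shut) to 1 (fully open). In form: [[ax, ay, az, tx, ty, tz, claw], ...]. A call has 1 to 8 rows; each row shifts and turns the commanded pose from where the row before left it, along the tool's axes as they then stand; what a row does not reach is not made up. A row lasts 1/12 s, in which the tool goes at most 41.7 mm and 7.16 degrees, less where a joint would pass 70% of its speed; a pose out of reach is approached as far as the arm can. A call is refused whole if a number of a shift passes 0.0417 or a number of a turn 7.16, either way. A call with a gripper value outside its range is refused whole. The fingers move at their own pace and stop on an object; "force" is the grip in N (left out, the last holds). Time passes only in rows, so rows that do not move let the fingers close. It gives the time, the measured TCP pose, the force, the opening and the grip force at its end, in the units of the state.
- status.read_state(): the state, without advancing time (a new reading comes with each control period).
- read_camera(name): name is "scene" or "top"; returns a dict with "color" (480x640x3 uint8, red, green, blue), "intrinsics" (3x3 intrinsics, pixels), "world_from_camera" (4x4, takes a point from camera to world coordinates). Camera axes: x right, y up, looking along -z (the intrinsics and any distortion apply to the point x, -y, -z); pixel columns grow to the right and rows downward; lengths in m; the calibration is good to about 2 mm. A picture is of the moment at which its call begins. There is no depth.
- workorder.finish_job(): hands the job in; it is judged then, once.
Trained networks look in a picture, given as the dict that the camera call returned (one of the last four; its "shot" number tells which), for a name from the list of things; names that differ only in an ending like _2 or _b are one class to them, and where a whole thing is asked for, a point or a joint stands for the part that bears it (a point fixed in the world has none). Each returns a list of dicts, best first, with "score" (0 to 1); they miss things now and then, are a little off and sometimes report something else, mostly with a low value. They report only what shows in the picture. A call takes as long as a camera call. They do not tell look-alikes from the thing itself.
- masks_of(picture, name): "mask" (480x640 bool, what is visible of it) and "bbox" ([left, top, right, bottom] in pixels, round what is visible of it).
The state is a dict: "time": time; "q": joint angles; "joint_vel": joint speeds; "joint_torque": joint torques, N m; "tool_pos": TCP position; "tcp_rot": TCP orientation; "wrist_force": force on the tool from outside, world axes, zero at the start; "torque": the same for the moment, N m; "width": opening from 0.0 (shut) to 1.0 (fully open); "grip_force": force on a finger pad.
Only numpy, scipy, OpenCV 4.12 (cv2) and the standard library are available. Lean on these libraries where they do the work, as an engineer would, in place of code of your own. Each camera call takes 0.05 s, during which the arm holds its last target. There are 200 camera calls.

## Working session

There is one attempt and no reset: what is moved stays moved. The work goes in short steps, Python scripts to look and compute and a tool call to move; the robot and the scene stay as the last step left them, time stands still between calls to the robot, and variables do not carry over. Pictures are saved under pics/ and viewed, at most 10 in all, crops included, and the job is handed in when it is done.

Besides the shell and the picture viewer there is one more tool, called by a JSON object that holds its "op" and its "data", one argument or row to a line. drive_tool: Moves the arm, as the interface text tells. Its arguments: {"type":"object","properties":{"rows":{"type":"array"},"force":{"type":"number"}},"required":["rows"]}

```bash
mkdir -p pics; cat > h.py <<'E'
import numpy as np, cv2
from workcell import status, read_camera, workorder, masks_of
def ray(p,u,v):
    K=np.array(p["intrinsics"]);T=np.array(p["world_from_camera"])
    d=np.linalg.inv(K)@[u,v,1]; d=np.array([d[0],-d[1],-d[2]])
    return T[:3,3],T[:3,:3]@d
def atz(p,u,v,z):
    o,d=ray(p,u,v); return o+d*(z-o[2])/d[2]
def proj(p,X):
    K=np.array(p["intrinsics"]);T=np.array(p["world_from_camera"])
    c=T[:3,:3].T@(np.array(X)-T[:3,3]); c=K@[c[0],-c[1],-c[2]]; return c[:2]/c[2]
def tri(p1,a,p2,b):
    o1,d1=ray(p1,*a);o2,d2=ray(p2,*b);d1=d1/np.linalg.norm(d1);d2=d2/np.linalg.norm(d2)
    s=np.linalg.lstsq(np.c_[d1,-d2],o2-o1,rcond=None)[0]
    A,B=o1+s[0]*d1,o2+s[1]*d2; return (A+B)/2,np.linalg.norm(A-B)
E
python3 - <<'E'
from h import *
s=status.read_state();print(s)
for c in("scene","top"):
    p=read_camera(c);cv2.imwrite(f"pics/{c}0.png",p["color"][...,::-1]);print(c,[k for k in p if k!="color"],np.round(p["intrinsics"],1).tolist(),np.round(p["world_from_camera"],3).tolist())
    for n in("loading_tube","ingot","rod","rod_stand","plaster_arch","wax_jar","dropper_bottle"):
        print(n,[(round(float(m["score"]),2),np.round(m["bbox"]).tolist()) for m in masks_of(p,n)])
E
```

```text
{'time': 0.0, 'q': array([ 1.07408058e+00,  2.64763246e-01,  1.60541102e+00,  2.27676293e-05,
        1.27366458e+00, -3.68961510e-02]), 'joint_vel': array([-1.83632259e-03, -1.61505271e-03,  6.19592707e-05,  8.06256131e-04,
        1.71533927e-03,  2.19487818e-03]), 'joint_torque': array([ 9.67317028e-04, -5.15091741e+01, -3.67327523e+01, -3.49309266e-05,
        1.26078946e-02,  1.73887707e-05]), 'tool_pos': array([0.29919664, 0.60424424, 0.22993521]), 'tcp_rot': array([-0.71580667, -3.05832653,  0.00339379]), 'wrist_force': array([ 0.42905138, -0.01607798,  0.39048427]), 'torque': array([-0.01731967,  0.01211601, -0.0228319 ]), 'grip_force': 0.0, 'width': 1.0012818177339866}
scene ['intrinsics', 'world_from_camera', 'shot'] [[563.7, 0.0, 315.0], [0.0, 563.7, 237.1], [0.0, 0.0, 1.0]] [[-0.6, 0.35, -0.72, -0.115], [-0.8, -0.28, 0.53, 0.502], [-0.016, 0.894, 0.448, 0.507], [0.0, 0.0, 0.0, 1.0]]
loading_tube [(0.8, [167.0, 236.0, 244.0, 338.0])]
ingot [(0.73, [372.0, 281.0, 383.0, 305.0]), (0.63, [215.0, 223.0, 241.0, 278.0]), (0.5, [327.0, 255.0, 339.0, 276.0]), (0.49, [336.0, 268.0,
[... 391 characters left out ...]
.8, 0.0, 319.6], [0.0, 506.8, 248.5], [0.0, 0.0, 1.0]] [[-0.028, 0.995, -0.101, 0.486], [-1.0, -0.027, 0.004, 0.017], [0.001, 0.101, 0.995, 0.984], [0.0, 0.0, 0.0, 1.0]]
loading_tube [(0.62, [197.0, 220.0, 252.0, 278.0]), (0.26, [420.0, 247.0, 438.0, 262.0])]
ingot [(0.66, [344.0, 311.0, 354.0, 322.0]), (0.58, [346.0, 249.0, 351.0, 259.0])]
rod [(0.64, [415.0, 308.0, 442.0, 319.0]), (0.5, [421.0, 245.0, 442.0, 264.0])]
rod_stand [(0.67, [402.0, 242.0, 435.0, 279.0]), (0.27, [194.0, 223.0, 251.0, 278.0])]
plaster_arch [(0.84, [297.0, 178.0, 328.0, 209.0])]
wax_jar [(0.96, [359.0, 183.0, 380.0, 209.0])]
dropper_bottle [(0.89, [255.0, 192.0, 276.0, 212.0]), (0.56, [400.0, 239.0, 437.0, 278.0])]
```

View pics/scene0.png

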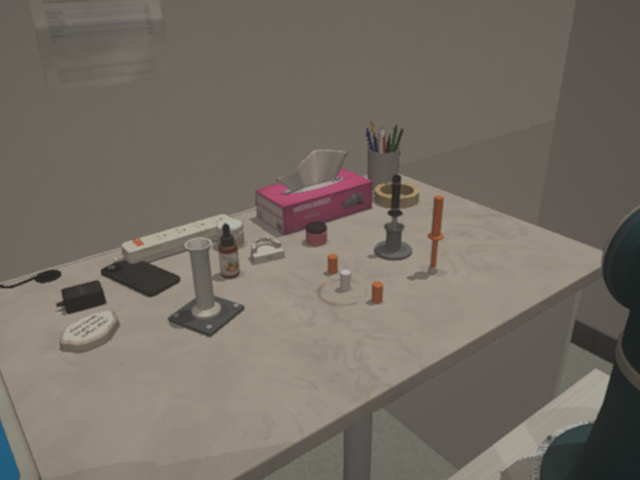

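View pics/top0.png

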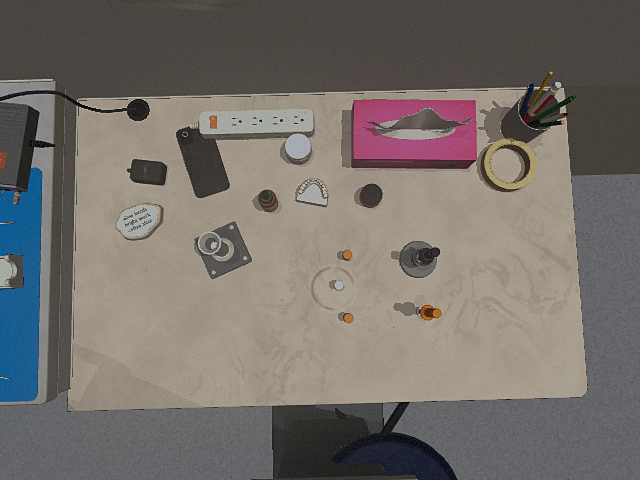

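Scene picture: tube rim at (200,245), rod in its stand at (395,200), white ingot at (345,280) between orange ones at (333,264) and (377,292), and the orange rod at (437,235). The top picture shows the same: white ingot (338,286), orange ones (346,255) and (347,317), tube rim (210,244), black handle (433,253). The white ingot and the black-handled rod in the grey stand fit the text. I'll confirm with enlarged crops.

```bash
python3 - <<'E'
from h import *
S=cv2.imread("pics/scene0.png");T=cv2.imread("pics/top0.png")
def crop(I,u,v,w,h): return cv2.resize(I[v:v+h,u:u+w],(266,300),interpolation=cv2.INTER_CUBIC)
# scale: 53x60 px -> x5
r1=[crop(S,320,250,53,60),crop(S,165,235,80,90),crop(S,370,170,80,90)]
r2=[crop(T,312,256,53,60),crop(T,192,215,53,60),crop(T,395,230,53,60)]
cv2.imwrite("pics/crops.png",np.vstack([np.hstack(r1),np.hstack(r2)]))
# grid-based blob of white ingot
for n,I,b in(("scene",S,(338,266,354,294)),("top",T,(330,278,347,295))):
    c=I[b[1]:b[3],b[0]:b[2]].astype(int); m=c.min(2)
    print(n);print(m if n=="top" else m)
E
```

```text
scene
[[121 132 131 129 128 127 126 125 125 126 127 127 129 129 128 129]
 [120 133 132 129 127 125 124 123 123 125 127 127 129 129 129 130]
 [122 133 132 129 129 128 128 127 127 128 128 128 129 129 130 129]
 [120 132 134 135 139 147 149 149 148 146 139 132 128 130 130 129]
 [114 129 135 146 161 169 170 170 172 169 161 146 133 129 129 128]
 [108 123 140 159 172 177 175 175 176 175 175 160 139 127 128 128]
 [110 118 135 160 174 177 175 176 176 176 175 165 140 126 127 130]
 [117 117 122 143 161 167 170 172 172 171 169 156 132 124 128 129]
 [125 119 107 115 132 142 149 154 152 148 145 129 116 121 130 130]
 [130 122 104  96 102 112 116 120 119 115 111 104 108 120 130 130]
 [129 123 104  93  95 100 102 104 104 103 102 101 107 120 128 129]
 [129 121 106  93  98 100 104 103 104 104 103 102 109 120 127 127]
 [124 116 101  94  99 101 102 104 105 104 104 102 108 120 125 127]
 [115 109 100  95  99 103 103 104 105 105 105 104 108 117 124 124]
 [115 110  99  94  98 103 103 105 105 104 103 103 108 113 118 120]
 [124 119 104  96  98 102 104 106 105 104 103 104 110 119 119 116]
 [128 121 106  95 100 
[... 1294 characters left out ...]
103  87 153 172 173 167 169 166 167 167 171 122 138 138 141]
 [ 94 106 103  80  87 176 172 169 164 167 169 171 174 126 120 142 142]
 [ 98  96  98 100  59 167 172 167 168 169 171 172 174  88 121 143 141]
 [151  97  98  98  82  90 177 170 173 173 175 173 111 120 147 142 142]
 [143 142 149 153 155  81  84 100 164 178  99  97 123 129 142 141 140]
 [140 120 140 142 141 151 125 110  91 101 124 124 124 141 144 140 141]
 [141 135 144 146 145 144 146 146 145 143 127 148 144 143 141 143 145]
 [143 145 134 141 140 146 145 143 144 145 142 149 146 147 144 142 145]
 [140 142 145 139 141 148 143 144 144 147 140 140 141 142 144 143 144]
 [141 139 144 140 143 139 145 142 147 142 145 142 143 143 142 140 143]]
```

View pics/crops.png

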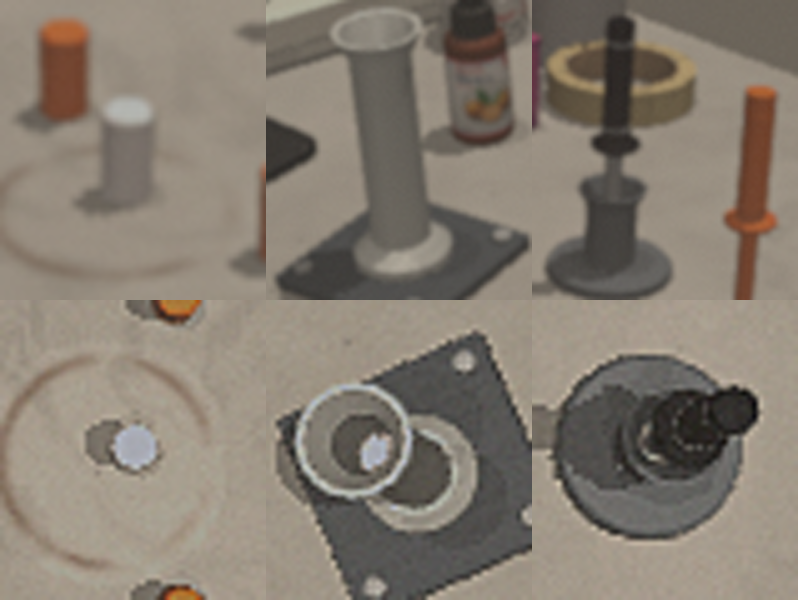

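The crops confirm it: the white ingot is at top (338.4,285) / scene (345.3,271.2), the tube rim is open with the loaded white ingot visible inside, and the black-handled rod stands in the grey stand. Next I triangulate.

```bash
python3 - <<'E'
from h import *
from scipy.spatial.transform import Rotation as R
s=read_camera("scene");t=read_camera("top")
for n,a,b,z in(("ingot top",(345.3,271.2),(338.4,285),.034),("rim",(197.9,244),(209,242.7),.128),("handle top",(396,177.2),(434.9,251.3),.153)):
    X,e=tri(s,a,t,b);print(n,X.round(4),"gap",round(e,4),"top@z",atz(t,*b,z)[:2].round(4),"scene@z",atz(s,*a,z)[:2].round(4),"reach",np.hypot(*X[:2]).round(3))
print("stand foot@6mm",atz(t,418.2,258.6,.006).round(4))
# tube foot: plate bbox centre by corners in top view
m=masks_of(t,"loading_tube")[0]["mask"].astype(np.uint8)
# plate = dark pixels
g=t["color"].max(2); reg=np.zeros_like(g);reg[215:282,190:256]=1
d=((g<95)&(reg>0)).astype(np.uint8); c=max(cv2.findContours(d,0,2)[0],key=cv2.contourArea); print("plate",cv2.minAreaRect(c), atz(t,*cv2.minAreaRect(c)[0],.008).round(4))
for n,z in(("wax_jar",.036),("plaster_arch",.031),("dropper_bottle",.1)):
    b=masks_of(t,n)[0]["bbox"];print(n,atz(t,(b[0]+b[2])/2,(b[1]+b[3])/2,z).round(3))
print("orange ingots",atz(t,346,255,.034).round(3),atz(t,347,317,.034).round(3),"orange rod",atz(t,430,313,.14).round(3))
print(R.from_rotvec(status.read_state()["tcp_rot"]).as_matrix().round(3))
E
```

```text
ingot top [ 0.5122 -0.0203  0.0342] gap 0.0017 top@z [ 0.5127 -0.0197] scene@z [ 0.5119 -0.0213] reach 0.513
rim [0.5877 0.2012 0.1265] gap 0.0015 top@z [0.5879 0.2016] scene@z [0.5841 0.202 ] reach 0.621
handle top [ 0.5604 -0.1769  0.1495] gap 0.0009 top@z [ 0.5604 -0.1758] scene@z [ 0.5536 -0.1706] reach 0.588
stand foot@6mm [ 0.5602 -0.1768  0.006 ]
plate ((222.6237335205078, 249.77835083007812), (44.573699951171875, 45.3859748840332), 66.03751373291016) [0.5876 0.2012 0.008 ]
wax_jar [ 0.68  -0.086  0.036]
plaster_arch [0.687 0.024 0.031]
dropper_bottle [ 0.551 -0.162  0.1  ]
orange ingots [ 0.569 -0.036  0.034] [ 0.453 -0.034  0.034] orange rod [ 0.459 -0.165  0.14 ]
[[-0.896  0.444  0.   ]
 [ 0.444  0.896 -0.   ]
 [-0.    -0.    -1.   ]]
```

{"op": "drive_tool", "data": {
  "rows": [
    [0,0,-6.59,0,0,0,1],
    [0,0,-6.59,0,0,0,1],
    [0,0,-6.59,0,0,0,1],
    [0,0,-6.59,0,0,0,1],
    [0,0,0,-0.013,-0.038,0,1],
    [0,0,0,-0.013,-0.038,0,1],
    [0,0,0,-0.013,-0.038,0,1],
    [0,0,0,-0.013,-0.038,0,1]
  ],
  "force": 30
}}

```text
time: 1.77
tool_pos: [0.3517, 0.4515, 0.2311]
tcp_rot: [-0.002, 3.141, -0.0]
wrist_force: [1.2, -0.8, -0.3]
width: 1.002
grip_force: 0.0
```

{"op": "drive_tool", "data": {
  "rows": [
    [0,0,0,-0.013,-0.038,0,1],
    [0,0,0,-0.013,-0.038,0,1],
    [0,0,0,-0.013,-0.038,0,1],
    [0,0,0,-0.013,-0.038,0,1],
    [0,0,0,-0.013,-0.038,0,1],
    [0,0,0,-0.013,-0.038,0,1],
    [0,0,0,-0.013,-0.038,0,1],
    [0,0,0,-0.013,-0.038,0,1]
  ]
}}

```text
time: 2.43
tool_pos: [0.4559, 0.1471, 0.2317]
tcp_rot: [-0.001, 3.14, 0.0]
wrist_force: [1.2, -0.4, 0.7]
width: 1.004
grip_force: 0.0
```

{"op": "drive_tool", "data": {
  "rows": [
    [0,0,0,-0.013,-0.038,0.02,1],
    [0,0,0,-0.013,-0.038,0.02,1],
    [0,0,0,-0.013,-0.038,0.02,1],
    [0,0,0,-0.013,-0.038,0.02,1],
    [0,0,0,0,-0.016,0,1],
    [0,0,0,0,0,0,1],
    [0,0,0,0,0,0,1]
  ]
}}

```text
time: 3.02
tool_pos: [0.504, -0.0089, 0.1569]
tcp_rot: [-0.004, -3.141, -0.001]
wrist_force: [0.3, -0.8, -0.2]
width: 1.002
grip_force: 0.0
```

{"op": "drive_tool", "data": {
  "rows": [
    [0,0,0,-0.0084,-0.0114,0.02,1],
    [0,0,0,0,0,0.025,1],
    [0,0,0,0,0,0.025,1],
    [0,0,0,0,0,0.02,1],
    [0,0,0,0,0,0,1],
    [0,0,0,0,0,0,1]
  ]
}}

```text
time: 3.52
tool_pos: [0.5117, -0.0182, 0.0668]
tcp_rot: [0.003, -3.14, -0.001]
wrist_force: [-0.1, -0.4, 0.4]
width: 1.0
grip_force: 0.0
```

{"op": "drive_tool", "data": {
  "rows": [
    [0,0,0,0,-0.002,0.02,1],
    [0,0,0,0,0,0.02,1],
    [0,0,0,0,0,0.015,1],
    [0,0,0,0,0,0,0.6],
    [0,0,0,0,0,0,0.3],
    [0,0,0,0,0,0,0.1],
    [0,0,0,0,0,0,0],
    [0,0,0,0,0,0,0]
  ],
  "force": 30
}}

```text
time: 4.18
tool_pos: [0.5139, -0.0216, 0.0137]
tcp_rot: [-0.001, 3.138, -0.0]
wrist_force: [-0.0, 0.1, -0.7]
width: 0.297
grip_force: 0.0
```

{"op": "drive_tool", "data": {
  "rows": [
    [0,0,0,0,0,0,0],
    [0,0,0,0,0,0,0],
    [0,0,0,0,0,0,0],
    [0,0,0,0,0,0,0],
    [0,0,0,0,0,0,0],
    [0,0,0,0,0,0,0]
  ]
}}

```text
time: 4.68
tool_pos: [0.5137, -0.0217, 0.0134]
tcp_rot: [-0.0, 3.139, -0.0]
wrist_force: [-1.9, 0.2, 6.3]
width: 0.197
grip_force: 29.9
```

{"op": "drive_tool", "data": {
  "rows": [
    [0,0,0,0,0,-0.02,0],
    [0,0,0,0,0,-0.03,0],
    [0,0,0,0,0,-0.03,0],
    [0,0,0,0,0,-0.03,0],
    [0,0,0,0,0,-0.03,0],
    [0,0,0,0,0,-0.02,0],
    [0,0,0,-0.012,0.036,0,0],
    [0,0,0,-0.012,0.036,0,0]
  ]
}}

```text
time: 5.35
tool_pos: [0.5381, 0.0497, 0.1749]
tcp_rot: [0.006, 3.136, -0.0]
wrist_force: [0.2, 0.4, -1.3]
width: 0.194
grip_force: 29.5
```

{"op": "drive_tool", "data": {
  "rows": [
    [0,0,0,-0.012,0.036,0,0],
    [0,0,0,-0.012,0.036,0,0],
    [0,0,0,-0.012,0.036,0,0],
    [0,0,0,-0.012,0.036,0,0],
    [0,0,0,-0.002,0.007,0,0],
    [0,0,0,0,0,0,0],
    [0,0,0,0,0,0,0],
    [0,0,0,0,0,0,0]
  ]
}}

```text
time: 6.02
tool_pos: [0.5856, 0.2001, 0.1716]
tcp_rot: [-0.001, -3.14, 0.002]
wrist_force: [-0.1, -0.5, 0.7]
width: 0.194
grip_force: 29.5
```

```bash
python3 - <<'E'
from h import *
S=read_camera("scene");T=read_camera("top");st=status.read_state();print(st["tool_pos"],st["wrist_force"],st["width"],st["grip_force"])
u,v=proj(S,[.5877,.2013,.15]).astype(int);a=S["color"][v-60:v+60,u-60:u+60]
u,v=proj(T,[.5877,.2013,.15]).astype(int);b=T["color"][v-60:v+60,u-60:u+60]
cv2.imwrite("pics/hover.png",cv2.resize(np.hstack([a,b])[...,::-1],(800,400),interpolation=cv2.INTER_CUBIC))
E
```

```text
[0.58586251 0.19973426 0.17182512] [ 0.33110055 -0.55654501 -0.35651195] 0.19404416461292986 29.540238305926323
```

View pics/hover.png

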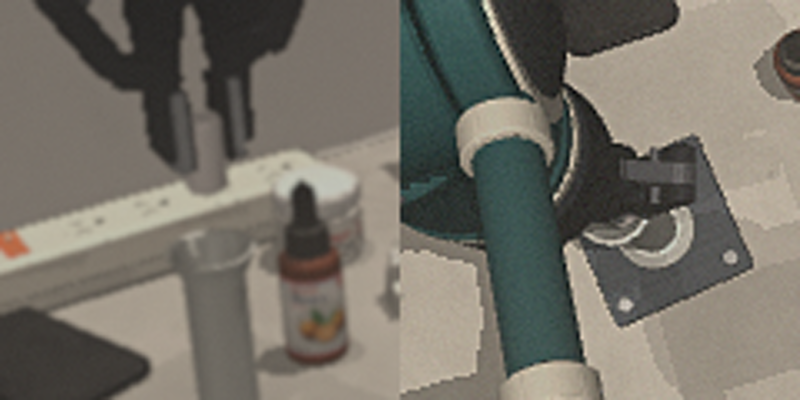

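The ingot hangs upright between the pads in the left crop at (208,155), above the tube mouth at (215,250). Next I lower and release it.

{"op": "drive_tool", "data": {
  "rows": [
    [0,0,0,-0.002,0.0015,0.013,0],
    [0,0,0,0,0,0.013,0],
    [0,0,0,0,0,0.012,0],
    [0,0,0,0,0,0,0],
    [0,0,0,0,0,0,0],
    [0,0,0,0,0,0,0]
  ]
}}

```text
time: 6.62
tool_pos: [0.5881, 0.2027, 0.1334]
tcp_rot: [0.0, -3.141, 0.0]
wrist_force: [-0.0, -0.6, -0.2]
width: 0.198
grip_force: 29.5
```

{"op": "drive_tool", "data": {
  "rows": [
    [0,0,0,0,0,0,0.25],
    [0,0,0,0,0,0,0.3],
    [0,0,0,0,0,0,0.4],
    [0,0,0,0,0,0,0.45],
    [0,0,0,0,0,0,0.45],
    [0,0,0,0,0,0,0.45],
    [0,0,0,0,0,0,0.45],
    [0,0,0,0,0,0,0.45]
  ]
}}

```text
time: 7.28
tool_pos: [0.5883, 0.2029, 0.134]
tcp_rot: [-0.0, 3.142, 0.0]
wrist_force: [0.5, -0.2, 0.5]
width: 0.453
grip_force: 0.0
```

{"op": "drive_tool", "data": {
  "rows": [
    [0,0,0,0,0,-0.02,0.45],
    [0,0,0,0,0,-0.03,0.45],
    [0,0,0,0,0,-0.03,0.6],
    [0,0,0,0,0,-0.03,0.6],
    [0,0,0,0,0,-0.03,0.6],
    [0,0,0,0.002,-0.036,0,0.6],
    [0,0,0,0.002,-0.036,0,0.6],
    [0,0,0,0.002,-0.036,0,0.6]
  ]
}}

```text
time: 7.95
tool_pos: [0.5826, 0.0944, 0.2753]
tcp_rot: [-0.004, 3.139, 0.0]
wrist_force: [1.6, -0.9, -0.3]
width: 0.599
grip_force: 0.0
```

{"op": "drive_tool", "data": {
  "rows": [
    [0,0,0,0.003,-0.036,0,0.6],
    [0,0,0,0.003,-0.036,0,0.6],
    [0,0,0,0.003,-0.036,0,0.6],
    [0,0,0,0.003,-0.036,0,0.6],
    [0,0,0,0.003,-0.036,0,0.6],
    [0,0,0,0.003,-0.036,0,0.6],
    [0,0,0,0,0,0,0.6],
    [0,0,0,0,0,0,0.6]
  ]
}}

```text
time: 8.62
tool_pos: [0.5641, -0.123, 0.2739]
tcp_rot: [-0.006, -3.141, -0.0]
wrist_force: [0.6, 0.1, -0.3]
width: 0.601
grip_force: 0.0
```

```bash
python3 - <<'E'
from h import *
S=read_camera("scene");T=read_camera("top");st=status.read_state();print(st["tool_pos"],st["width"])
u,v=proj(S,[.5877,.2013,.1]).astype(int);a=S["color"][v-40:v+40,u-40:u+40]
u,v=proj(T,[.5877,.2013,.12]).astype(int);b=T["color"][v-40:v+40,u-40:u+40]
cv2.imwrite("pics/drop.png",cv2.resize(np.hstack([a,b])[...,::-1],(800,400),interpolation=cv2.INTER_CUBIC))
E
```

```text
[ 0.56438639 -0.12073788  0.27390443] 0.5996265873398569
```

View pics/drop.png

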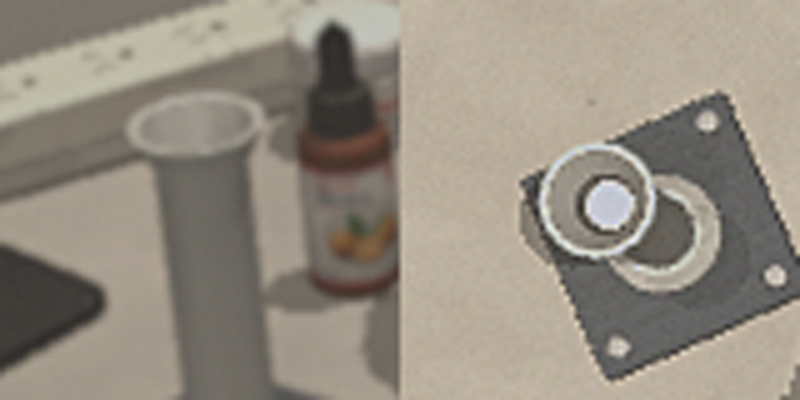

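The top crop shows the ingot upright and concentric in the bore at (610,203). Next is the rod.

{"op": "drive_tool", "data": {
  "rows": [
    [0,0,0,0.002,-0.028,0,0.6],
    [0,0,0,0.002,-0.028,0,0.6],
    [0,0,0,0,0,0.03,0.6],
    [0,0,0,0,0,0.03,0.6],
    [0,0,0,0,0,0.03,0.6],
    [0,0,0,0,0,0,0.6],
    [0,0,0,0,0,0,0.6],
    [0,0,0,0,0,0,0.6]
  ]
}}

```text
time: 9.38
tool_pos: [0.5616, -0.1763, 0.1855]
tcp_rot: [-0.003, 3.14, -0.001]
wrist_force: [-0.9, 0.3, 0.6]
width: 0.601
grip_force: 0.0
```

{"op": "drive_tool", "data": {
  "rows": [
    [0,0,0,0.001,-0.0005,0.022,0.6],
    [0,0,0,0,0,0.022,0.6],
    [0,0,0,0,0,0.022,0.6],
    [0,0,0,0,0,0.02,0.6],
    [0,0,0,0,0,0,0.6],
    [0,0,0,0,0,0,0.6]
  ]
}}

```text
time: 9.88
tool_pos: [0.5603, -0.1774, 0.0993]
tcp_rot: [-0.001, 3.141, -0.0]
wrist_force: [0.1, -0.6, 1.0]
width: 0.598
grip_force: 0.0
```

{"op": "drive_tool", "data": {
  "rows": [
    [0,0,0,0,0,0,0.4],
    [0,0,0,0,0,0,0.3],
    [0,0,0,0,0,0,0.2],
    [0,0,0,0,0,0,0],
    [0,0,0,0,0,0,0],
    [0,0,0,0,0,0,0],
    [0,0,0,0,0,0,0],
    [0,0,0,0,0,0,0]
  ],
  "force": 90
}}

```text
time: 10.55
tool_pos: [0.5612, -0.1779, 0.1005]
tcp_rot: [-0.0, 3.138, -0.001]
wrist_force: [-0.2, 1.6, 6.0]
width: 0.16
grip_force: 87.5
```

{"op": "drive_tool", "data": {
  "rows": [
    [0,0,0,0,0,-0.01,0],
    [0,0,0,0,0,-0.02,0],
    [0,0,0,0,0,-0.025,0],
    [0,0,0,0,0,-0.025,0],
    [0,0,0,0,0,-0.025,0],
    [0,0,0,0,0,-0.025,0],
    [0,0,0,0,0,-0.02,0],
    [0,0,0,0,0,-0.01,0]
  ]
}}

```text
time: 11.22
tool_pos: [0.5607, -0.1782, 0.2623]
tcp_rot: [-0.0, 3.137, -0.003]
wrist_force: [0.6, -0.1, -0.4]
width: 0.17
grip_force: 87.8
```

{"op": "drive_tool", "data": {
  "rows": [
    [0,0,0,-0.002,0.03,0,0],
    [0,0,0,-0.002,0.035,0,0],
    [0,0,0,-0.002,0.035,0,0],
    [0,0,0,-0.002,0.035,0,0],
    [0,0,0,-0.002,0.035,0,0],
    [0,0,0,-0.002,0.035,0,0],
    [0,0,0,-0.003,0.035,0,0],
    [0,0,0,-0.003,0.035,0,0]
  ]
}}

```text
time: 11.88
tool_pos: [0.5766, 0.0989, 0.2575]
tcp_rot: [0.0, -3.141, 0.001]
wrist_force: [1.0, 0.1, -0.4]
width: 0.163
grip_force: 88.0
```

{"op": "drive_tool", "data": {
  "rows": [
    [0,0,0,-0.003,0.035,0,0],
    [0,0,0,-0.003,0.03,0,0],
    [0,0,0,-0.003,0.025,0,0],
    [0,0,0,0,0.014,0,0],
    [0,0,0,0,0,0,0],
    [0,0,0,0,0,0,0],
    [0,0,0,0,0,0,0],
    [0,0,0,0,0,0,0]
  ]
}}

```text
time: 12.55
tool_pos: [0.5863, 0.1999, 0.2579]
tcp_rot: [-0.002, -3.141, 0.001]
wrist_force: [-0.1, -0.6, -0.3]
width: 0.164
grip_force: 88.1
```

```bash
python3 - <<'E'
from h import *
S=read_camera("scene");T=read_camera("top")
r=[status.read_state()]
print(r[0]["tool_pos"],r[0]["wrist_force"],r[0]["grip_force"],r[0]["q"].round(2))
u,v=proj(S,[.5877,.2013,.16]).astype(int);a=S["color"][v-60:v+60,u-60:u+60]
u,v=proj(T,[.5877,.2013,.12]).astype(int);b=T["color"][v-60:v+60,u-60:u+60]
cv2.imwrite("pics/rodhover.png",cv2.resize(np.hstack([a,b])[...,::-1],(800,400),interpolation=cv2.INTER_CUBIC))
print("scene tube axis px at z .128/.16", proj(S,[.5877,.2013,.128]),proj(S,[.5877,.2013,.16]), u,v)
E
```

```text
[0.58641351 0.200003   0.25806096] [-0.56561792  0.13263869 -1.04302879] 88.11065912246704 [ 0.29  0.14  1.7  -0.    1.3  -1.28]
scene tube axis px at z .128/.16 [197.21331102 242.99811581] [194.80012666 223.44959364] 210 243
```

View pics/rodhover.png

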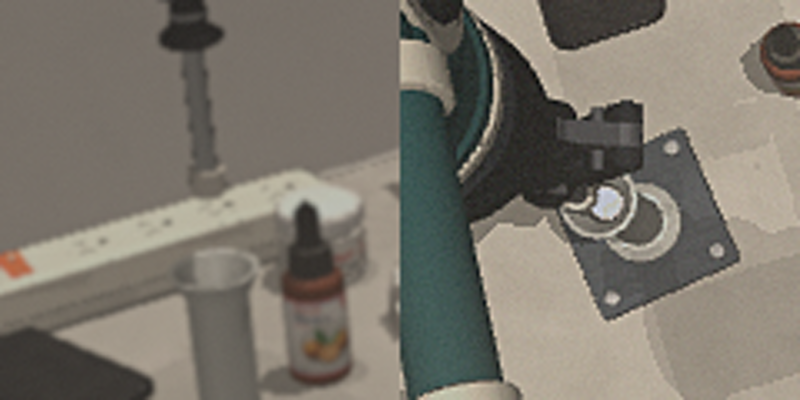

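The left crop shows the rod upright with its foot at (208,190), close to the tube axis. The offset is about 2 mm and matches the TCP reading. I'll correct it and lower in stages.

{"op": "drive_tool", "data": {
  "rows": [
    [0,0,0,-0.0015,0.0015,0.01,0],
    [0,0,0,0,0,0.01,0],
    [0,0,0,0,0,0.008,0],
    [0,0,0,0,0,0.006,0],
    [0,0,0,0,0,0.004,0],
    [0,0,0,0,0,0,0],
    [0,0,0,0,0,0,0]
  ]
}}

```text
time: 13.23
tool_pos: [0.5876, 0.2029, 0.2194]
tcp_rot: [0.0, -3.141, 0.0]
wrist_force: [0.0, -0.8, -1.8]
width: 0.165
grip_force: 88.1
```

{"op": "drive_tool", "data": {
  "rows": [
    [0,0,0,0,0,0.003,0],
    [0,0,0,0,0,0.003,0],
    [0,0,0,0,0,0.002,0],
    [0,0,0,0,0,0.002,0],
    [0,0,0,0,0,0,0],
    [0,0,0,0,0,0,0]
  ]
}}

```text
time: 13.73
tool_pos: [0.5877, 0.2029, 0.2098]
tcp_rot: [0.0, -3.141, 0.0]
wrist_force: [-0.3, 0.4, -0.6]
width: 0.16
grip_force: 88.1
```

{"op": "drive_tool", "data": {
  "rows": [
    [0,0,0,0,-0.001,0.002,0],
    [0,0,0,0,0,0.002,0],
    [0,0,0,0,0,0.002,0],
    [0,0,0,0,0,0.002,0],
    [0,0,0,0,0,0,0]
  ]
}}

```text
time: 14.15
tool_pos: [0.5882, 0.2019, 0.2024]
tcp_rot: [-0.0, 3.141, 0.0]
wrist_force: [-0.5, -0.4, 2.5]
width: 0.165
grip_force: 88.2
```

{"op": "drive_tool", "data": {
  "rows": [
    [0,0,0,0,0,0.002,0],
    [0,0,0,0,0,0.002,0],
    [0,0,0,0,0,0.001,0],
    [0,0,0,0,0,0,0]
  ]
}}

```text
time: 14.48
tool_pos: [0.5879, 0.2019, 0.1968]
tcp_rot: [-0.0, 3.141, 0.0]
wrist_force: [0.0, 0.3, 2.8]
width: 0.163
grip_force: 88.2
```

{"op": "drive_tool", "data": {
  "rows": [
    [0,0,0,0,0,0.002,0],
    [0,0,0,0,0,0.002,0],
    [0,0,0,0,0,0.001,0],
    [0,0,0,0,0,0,0]
  ]
}}

```text
time: 14.82
tool_pos: [0.5878, 0.2019, 0.1915]
tcp_rot: [0.0, -3.141, 0.0]
wrist_force: [0.4, -0.3, 2.6]
width: 0.161
grip_force: 88.2
```

{"op": "drive_tool", "data": {
  "rows": [
    [0,0,0,0,0,0.002,0],
    [0,0,0,0,0,0.001,0],
    [0,0,0,0,0,0.001,0],
    [0,0,0,0,0,0,0]
  ]
}}

```text
time: 15.15
tool_pos: [0.5878, 0.2019, 0.1877]
tcp_rot: [0.0, -3.141, 0.0]
wrist_force: [-0.3, -0.2, 2.4]
width: 0.165
grip_force: 88.2
```

{"op": "drive_tool", "data": {
  "rows": [
    [0,0,0,0,0,0.001,0],
    [0,0,0,0,0,0.001,0],
    [0,0,0,0,0,0,0],
    [0,0,0,0,0,0,0]
  ]
}}

```text
time: 15.48
tool_pos: [0.5878, 0.2019, 0.1859]
tcp_rot: [0.0, -3.142, 0.0]
wrist_force: [0.7, 0.4, 2.9]
width: 0.166
grip_force: 88.2
```

{"op": "drive_tool", "data": {
  "rows": [
    [0,0,0,0,0,0.001,0],
    [0,0,0,0,0,0,0],
    [0,0,0,0,0,0,0]
  ]
}}

```text
time: 15.73
tool_pos: [0.5878, 0.2019, 0.1849]
tcp_rot: [0.0, -3.142, -0.0]
wrist_force: [0.5, 0.4, 3.1]
width: 0.162
grip_force: 88.2
```

{"op": "drive_tool", "data": {
  "rows": [
    [0,0,0,0,0,0.001,0],
    [0,0,0,0,0,0,0],
    [0,0,0,0,0,0,0]
  ]
}}

```text
time: 15.98
tool_pos: [0.5878, 0.2019, 0.1839]
tcp_rot: [0.0, -3.142, 0.0]
wrist_force: [0.8, 0.3, 4.0]
width: 0.162
grip_force: 88.2
```

{"op": "drive_tool", "data": {
  "rows": [
    [0,0,0,0,0,0.001,0],
    [0,0,0,0,0,0,0],
    [0,0,0,0,0,0,0]
  ]
}}

```text
time: 16.23
tool_pos: [0.5878, 0.2019, 0.1829]
tcp_rot: [0.0, -3.141, -0.0]
wrist_force: [1.2, -0.1, 3.4]
width: 0.167
grip_force: 88.2
```

{"op": "drive_tool", "data": {
  "rows": [
    [0,0,0,0,0,0.001,0],
    [0,0,0,0,0,0,0],
    [0,0,0,0,0,0,0]
  ]
}}

```text
time: 16.48
tool_pos: [0.5879, 0.2019, 0.1821]
tcp_rot: [-0.0, 3.141, 0.0]
wrist_force: [0.6, 0.1, 4.3]
width: 0.16
grip_force: 88.2
```

{"op": "drive_tool", "data": {
  "rows": [
    [0,0,0,0,0,0.001,0],
    [0,0,0,0,0,0,0],
    [0,0,0,0,0,0,0]
  ]
}}

```text
time: 16.73
tool_pos: [0.5882, 0.202, 0.1817]
tcp_rot: [-0.0, 3.141, 0.0]
wrist_force: [-1.3, 0.7, 5.2]
width: 0.163
grip_force: 88.5
```

{"op": "drive_tool", "data": {
  "rows": [
    [0,0,0,0,0,0.001,0],
    [0,0,0,0,0,0,0],
    [0,0,0,0,0,0,0]
  ]
}}

```text
time: 16.98
tool_pos: [0.5885, 0.2021, 0.1813]
tcp_rot: [-0.0, 3.14, 0.001]
wrist_force: [-1.1, -0.3, 7.6]
width: 0.164
grip_force: 88.8
```

{"op": "drive_tool", "data": {
  "rows": [
    [0,0,0,0,0,0.001,0],
    [0,0,0,0,0,0,0],
    [0,0,0,0,0,0,0]
  ]
}}

```text
time: 17.23
tool_pos: [0.5887, 0.2021, 0.1809]
tcp_rot: [-0.0, 3.139, 0.001]
wrist_force: [-0.8, -0.8, 8.7]
width: 0.16
grip_force: 89.1
```

{"op": "drive_tool", "data": {
  "rows": [
    [0,0,0,0,0,0.001,0],
    [0,0,0,0,0,0,0],
    [0,0,0,0,0,0,0]
  ]
}}

```text
time: 17.48
tool_pos: [0.589, 0.2023, 0.1805]
tcp_rot: [-0.001, 3.139, 0.001]
wrist_force: [-1.1, -0.4, 11.8]
width: 0.165
grip_force: 89.4
```

{"op": "drive_tool", "data": {
  "rows": [
    [0,0,0,0,0,0.001,0],
    [0,0,0,0,0,0.0005,0],
    [0,0,0,0,0,0,0],
    [0,0,0,0,0,0,0],
    [0,0,0,0,0,0,0]
  ]
}}

```text
time: 17.9
tool_pos: [0.5893, 0.2023, 0.1799]
tcp_rot: [-0.0, 3.138, 0.002]
wrist_force: [-2.1, -0.3, 14.9]
width: 0.161
grip_force: 89.8
```

{"op": "drive_tool", "data": {
  "rows": [
    [0,0,0,0,0,0,0],
    [0,0,0,0,0,0,0],
    [0,0,0,0,0,0,0],
    [0,0,0,0,0,0,0],
    [0,0,0,0,0,0,0],
    [0,0,0,0,0,0,0],
    [0,0,0,0,0,0,0],
    [0,0,0,0,0,0,0]
  ]
}}

```text
time: 18.57
tool_pos: [0.5894, 0.2024, 0.18]
tcp_rot: [-0.0, 3.137, 0.002]
wrist_force: [-1.8, -0.9, 14.5]
width: 0.16
grip_force: 89.8
```

The slope of about 6 N per mm is the cushion, and the foot is at about 88 mm, so both ingots are bottomed. I'll hold a little longer, then withdraw.

{"op": "drive_tool", "data": {
  "rows": [
    [0,0,0,0,0,0,0],
    [0,0,0,0,0,0,0],
    [0,0,0,0,0,0,0],
    [0,0,0,0,0,-0.002,0],
    [0,0,0,0,0,-0.003,0],
    [0,0,0,0,0,-0.005,0],
    [0,0,0,0,0,-0.01,0],
    [0,0,0,0,0,-0.01,0]
  ]
}}

```text
time: 19.23
tool_pos: [0.5869, 0.2016, 0.2055]
tcp_rot: [0.0, -3.139, 0.002]
wrist_force: [0.5, -0.8, -0.7]
width: 0.162
grip_force: 88.5
```

{"op": "drive_tool", "data": {
  "rows": [
    [0,0,0,0,0,-0.01,0],
    [0,0,0,0,0,-0.015,0],
    [0,0,0,0,0,-0.015,0],
    [0,0,0,0,0,-0.015,0],
    [0,0,0,0,0,0,0],
    [0,0,0,0,0,0,0],
    [0,0,0,0,0,0,0]
  ]
}}

```text
time: 19.82
tool_pos: [0.5874, 0.2018, 0.2609]
tcp_rot: [0.0, -3.141, 0.0]
wrist_force: [-0.7, 0.4, -1.5]
width: 0.166
grip_force: 88.5
```

{"op": "drive_tool", "data": {
  "rows": [
    [0,0,0,0.002,-0.03,0,0],
    [0,0,0,0.002,-0.034,0,0],
    [0,0,0,0.002,-0.034,0,0],
    [0,0,0,0.002,-0.034,0,0],
    [0,0,0,0.002,-0.034,0,0],
    [0,0,0,0.002,-0.034,0,0],
    [0,0,0,0.003,-0.034,0,0],
    [0,0,0,0.003,-0.034,0,0]
  ]
}}

```text
time: 20.48
tool_pos: [0.5686, -0.0675, 0.2598]
tcp_rot: [0.001, -3.139, -0.001]
wrist_force: [1.0, 0.2, -1.0]
width: 0.162
grip_force: 88.2
```

{"op": "drive_tool", "data": {
  "rows": [
    [0,0,0,0.003,-0.034,0,0],
    [0,0,0,0.003,-0.034,0,0],
    [0,0,0,0.003,-0.03,0,0],
    [0,0,0,0,-0.013,0,0],
    [0,0,0,0,0,0,0],
    [0,0,0,0,0,0,0],
    [0,0,0,0,0,0,0],
    [0,0,0,0,0,0,0]
  ]
}}

```text
time: 21.15
tool_pos: [0.5609, -0.1756, 0.261]
tcp_rot: [0.003, -3.141, -0.001]
wrist_force: [0.0, 0.4, -1.6]
width: 0.164
grip_force: 88.3
```

```bash
python3 - <<'E'
from h import *
S=read_camera("scene");T=read_camera("top");print(status.read_state()["tool_pos"])
u,v=proj(S,[.5603,-.1768,.12]).astype(int);a=S["color"][v-60:v+60,u-60:u+60];print(u,v,proj(S,[.5603,-.1768,.054]),proj(S,[.5603,-.1768,.169]))
u,v=proj(T,[.5877,.2013,.12]).astype(int);b=T["color"][v-30:v+30,u-30:u+30]
A=cv2.resize(a,(400,400),interpolation=2);B=cv2.resize(b,(400,400),interpolation=2)
cv2.imwrite("pics/back.png",np.hstack([A,B])[...,::-1])
E
```

```text
[ 0.56112491 -0.1756782   0.26136461]
394 192 [393.28464263 225.56510015] [396.27218819 166.8649016 ]
```

View pics/back.png

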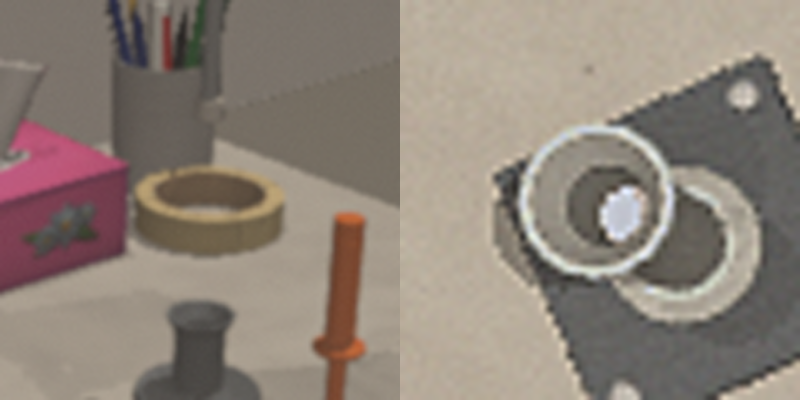

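The left crop shows the rod foot at (212,115) above the stand mouth (201,312), on axis within about 1 mm. The right crop shows the ingot deeper in the bore at (622,213). Next I lower the rod.

{"op": "drive_tool", "data": {
  "rows": [
    [0,0,0,0,-0.001,0.02,0],
    [0,0,0,0,0,0.025,0],
    [0,0,0,0,0,0.025,0],
    [0,0,0,0,0,0.02,0],
    [0,0,0,0,0,0.012,0],
    [0,0,0,0,0,0.004,0],
    [0,0,0,0,0,0,0],
    [0,0,0,0,0,0,0]
  ]
}}

```text
time: 21.92
tool_pos: [0.5618, -0.178, 0.1566]
tcp_rot: [-0.001, 3.14, -0.001]
wrist_force: [1.1, 0.7, -0.7]
width: 0.16
grip_force: 88.3
```

{"op": "drive_tool", "data": {
  "rows": [
    [0,0,0,0,0,0.003,0],
    [0,0,0,0,0,0.003,0],
    [0,0,0,0,0,0.003,0],
    [0,0,0,0,0,0.003,0],
    [0,0,0,0,0,0.003,0],
    [0,0,0,0,0,0.003,0],
    [0,0,0,0,0,0,0]
  ]
}}

```text
time: 22.5
tool_pos: [0.5603, -0.1779, 0.1365]
tcp_rot: [0.0, -3.14, -0.001]
wrist_force: [-0.4, 0.0, -1.1]
width: 0.165
grip_force: 88.3
```

Entered freely; 36 mm to go.

{"op": "drive_tool", "data": {
  "rows": [
    [0,0,0,0,0,0.005,0],
    [0,0,0,0,0,0.005,0],
    [0,0,0,0,0,0.005,0],
    [0,0,0,0,0,0.005,0],
    [0,0,0,0,0,0.005,0],
    [0,0,0,0,0,0.004,0],
    [0,0,0,0,0,0.003,0],
    [0,0,0,0,0,0,0]
  ]
}}

```text
time: 23.17
tool_pos: [0.5603, -0.1779, 0.1044]
tcp_rot: [0.0, -3.14, -0.001]
wrist_force: [0.4, 0.7, -0.4]
width: 0.164
grip_force: 88.3
```

{"op": "drive_tool", "data": {
  "rows": [
    [0,0,0,0,0,0.001,0],
    [0,0,0,0,0,0.001,0],
    [0,0,0,0,0,0.001,0],
    [0,0,0,0,0,0,0],
    [0,0,0,0,0,0,0]
  ]
}}

```text
time: 23.58
tool_pos: [0.561, -0.1781, 0.1026]
tcp_rot: [-0.0, 3.141, -0.0]
wrist_force: [0.3, 0.1, -1.1]
width: 0.168
grip_force: 88.3
```

{"op": "drive_tool", "data": {
  "rows": [
    [0,0,0,0,0,0.001,0],
    [0,0,0,0,0,0.001,0],
    [0,0,0,0,0,0,0],
    [0,0,0,0,0,0,0]
  ]
}}

```text
time: 23.92
tool_pos: [0.561, -0.1781, 0.1006]
tcp_rot: [-0.0, 3.141, -0.0]
wrist_force: [-0.6, 0.2, -0.7]
width: 0.164
grip_force: 88.4
```

{"op": "drive_tool", "data": {
  "rows": [
    [0,0,0,0,0,0.001,0],
    [0,0,0,0,0,0,0],
    [0,0,0,0,0,0,0]
  ]
}}

```text
time: 24.17
tool_pos: [0.5614, -0.1782, 0.1005]
tcp_rot: [-0.0, 3.141, -0.0]
wrist_force: [-1.6, -0.2, 5.7]
width: 0.165
grip_force: 89.1
```

Floor reached. Now I release gently and go up.

{"op": "drive_tool", "data": {
  "rows": [
    [0,0,0,0,0,-0.001,0.15],
    [0,0,0,0,0,0,0.2],
    [0,0,0,0,0,0,0.25],
    [0,0,0,0,0,0,0.35],
    [0,0,0,0,0,0,0.5],
    [0,0,0,0,0,0,0.6],
    [0,0,0,0,0,0,0.6],
    [0,0,0,0,0,0,0.6]
  ],
  "force": 20
}}

```text
time: 24.83
tool_pos: [0.5609, -0.1781, 0.1004]
tcp_rot: [0.0, -3.141, -0.0]
wrist_force: [0.0, -0.1, 0.1]
width: 0.601
grip_force: 0.0
```

{"op": "drive_tool", "data": {
  "rows": [
    [0,0,0,0,0,-0.01,0.6],
    [0,0,0,0,0,-0.02,0.6],
    [0,0,0,0,0,-0.025,0.6],
    [0,0,0,0,0,-0.025,0.6],
    [0,0,0,0,0,-0.03,0.6],
    [0,0,0,0,0,-0.03,0.6],
    [0,0,0,0,0,0,0.6],
    [0,0,0,0,0,0,0.6]
  ]
}}

```text
time: 25.5
tool_pos: [0.5628, -0.1788, 0.2444]
tcp_rot: [-0.0, 3.135, -0.004]
wrist_force: [-0.1, 0.6, -1.1]
width: 0.603
grip_force: 0.0
```

{"op": "drive_tool", "data": {
  "rows": [
    [0,0,0,0,0.035,0,0.6],
    [0,0,0,0,0.035,0,0.6],
    [0,0,0,0,0.035,0,0.6],
    [0,0,0,0,0.035,0,0.6],
    [0,0,0,0,0.035,0,0.6],
    [0,0,0,0,0,0,0.6],
    [0,0,0,0,0,0,0.6],
    [0,0,0,0,0,0,0.6]
  ]
}}

```text
time: 26.17
tool_pos: [0.5602, -0.0031, 0.2393]
tcp_rot: [0.002, -3.14, 0.001]
wrist_force: [-0.0, -0.5, 0.0]
width: 0.602
grip_force: 0.0
```

```bash
python3 - <<'E'
from h import *
S=read_camera("scene");T=read_camera("top");print(status.read_state()["tool_pos"])
u,v=proj(S,[.5603,-.1768,.08]).astype(int);a=S["color"][v-50:v+50,u-50:u+50]
u,v=proj(T,[.5603,-.1768,.08]).astype(int);b=T["color"][v-50:v+50,u-50:u+50]
print(proj(T,[.5603,-.1768,.153]),u,v)
A=cv2.resize(a,(400,400),interpolation=2);B=cv2.resize(b,(400,400),interpolation=2)
cv2.imwrite("pics/end.png",np.hstack([A,B])[...,::-1])
E
```

```text
[ 0.56054553 -0.00408104  0.23979427]
[435.53609924 251.32584069] 426 255
```

View pics/end.png

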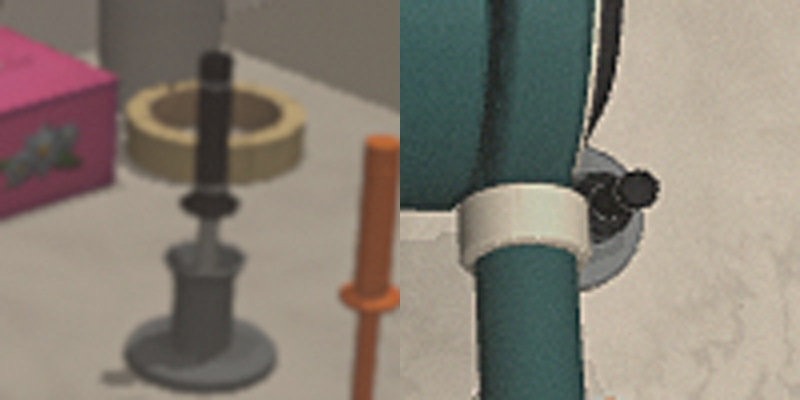

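The rod stands upright and released in its stand: handle top at (215,60) in the left crop and (640,188) in the right, as it was at the start. I'm handing the job in.

```bash
python3 -c "
from workcell import workorder
print(workorder.finish_job())"
```

```text
the job is handed in; nothing more can be done
None
```

The job is handed in, with no verdict returned: both ingots were packed to the stop (about 15 N for a second, well under 25 N by the wrist readings), the rod stands released in its stand, and I didn't re-measure the bystanders, though the arm met no unexpected contact.

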